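# Wedge the rocking balance slab

### The job

The stone balance slab rocks because its front-left foot is too short. Without picking anything up or disturbing the other things, push the wooden wedge along the bench with the fingertips, thin edge first, under that short foot until the slab no longer rocks and still stands level. Then press down firmly (about 10 N) with the fingertips on the slab's top over that foot to prove that it stands firm, and finish while holding that press.

Things in the scene. Friction and masses are not known exactly. Their poses are not given: they have to be found in the camera images.
- slab: Loose slab of plain grey stone, about 3.4 kg, 220 (x) x 170 (y) x 30 mm, on four round black feet 24 mm in diameter centred at x = +/-90, y = +/-65 mm. Its underside is 24 mm and its top 54 mm above the bench; a steel bar 20 mm wide and high runs along the top's back (+x) edge. Origin at bench level below its centre when level, z up. Rests level on three feet as found.
- foot_spot (a point): Point at bench level under the centre of the short foot, the front-left one (slab x = -90, y = +65 mm). As found, this foot hangs 4.5 to 8 mm above the bench, differently each time. With the wedge snug under it, the push on the wedge rises sharply from below 1 N; much over 15 N jacks the slab out of level or slides it.
- corner (a point): Point on the slab's top face straight above the short foot's centre, 20 mm in from the front and left edges: the place to press. It tilts with the slab. Unwedged, 3 to 4 N here rocks the slab down until the short foot meets the bench; let go, it rocks back.
- wedge: Loose plain wooden wedge (60 g), 80 mm long (its x), 45 mm wide (its y), flat underside; 14 mm thick at the butt (x = -40 mm) and tapering evenly to 2 mm at the thin edge (x = +40 mm). The origin is at the centre of its underside. It lies flat on the bench in front of the short foot, with the thin edge roughly towards it.
- wedge_tip (a point): Middle of the wedge's thin edge, at its underside.
- tin: Bystander: lidded aluminium tin, 69 mm in diameter, 44 mm high; origin at the centre of its underside. Leave it alone.
- weight: Bystander: small brass balance weight with a knob, 28 mm in diameter, 38 mm high; origin at the centre of its underside. Leave it alone.
- lens: Bystander: folded steel hand lens, 28 x 46 x 16 mm; origin at the centre of its underside. Leave it alone.
- vial: Bystander: short sample jar with a screw cap, 34 mm in diameter, 35 mm high; origin at the centre of its underside. Leave it alone.
- pebble: Bystander: flat pale pebble, 34 x 38 x 15 mm; origin at the centre of its underside. Leave it alone.
There are look-alikes about, which are no part of the job. Of the things shaped like the wedge, the wooden one is meant.

How it is judged:
On the way:
1. the wedge's thin edge is under the short foot (x of wedge_tip in the frame of slab above -0.092 m and y of wedge_tip in the frame of slab between 0.043 and 0.087 m), for 0.2 s.
At the end, for the whole second after the job is handed in: Fingers press the slab with 5-40 N within 35 mm of the point over the short foot, clear of the wedge; slab level within 0.011 rad and within 30 mm of its start; wedge within 0.5 rad of the slab's x, its thin edge 10 mm or more past the foot's outer edge, within 22 mm of its middle; all at rest (all of step 1 and angle between the x axis of wedge and the x axis of slab, either way round below 0.5 rad and angle between slab's own z axis and vertical below 0.011 rad and distance of slab from where it was at the start of the episode below 0.03 m and contact force between the fingers and slab between 5 and 40 N and contact force between the fingers and wedge below 0.1 N and horizontal distance between the grasp point and corner below 0.035 m and linear speed of each of slab, wedge below 0.01 m/s); the arm keeps its last pose, push and grip.
It fails at once if the wedge is lifted or tipped up (height (world z) of wedge above 0.012 m or angle between wedge's own z axis and vertical above 0.3 rad).
It fails at once if the slab is lifted or shoved away (height (world z) of slab above 0.015 m or distance of slab from where it was at the start of the episode above 0.05 m).
It fails at once if a bystander is moved (distance of any of tin, weight, lens, vial, pebble from where it was at the start of the episode above 0.02 m).
It also fails if it takes over 40 s, if anything falls off the work surface, if the arm or the gripper's body presses on something with over 40 N, if the wrist force passes 120 N, or if a joint passes its speed limit or range.

### The arm

A 7-joint arm with a two-finger parallel gripper is mounted at the origin on a cart in front of the work surface, level with it; the furniture and walls round the work are solid. World frame = base frame: x ahead of the robot, y to its left, z up, the work surface at z = 0. Lengths are in m, angles in rad, forces in N, time in s.
With the tool pointing down it reaches from about 0.35 to 0.9 m from the base axis. Payload 7.2 kg.
Tool frame: the origin (TCP) lies at the centre of the arm's flange, where the gripper is bolted on; the fingertips stand 182 mm ahead of it and the grasp point (between the pads) lies 163 mm ahead of it (arm.pinch_z is the distance from the TCP to the grasp point, in m); y points along the fingers, z is the direction in which the jaws open and shut, and the axes are right-handed (so a half turn about y gives the same grasp; the last joint's range is limited). The gripper opens to 88 mm and grips with 3 to 60 N. Pads are 20 mm wide; open, the fingers measure 115 mm over their backs; the gripper's body (75 mm by 178 mm) begins 61 mm behind the grasp point.
Start: joints at [1.197, 0.411, -0.013, 1.596, 0.006, 1.134, -0.082], TCP at [0.188, -0.596, 0.405] pointing down, gripper open.
Joint ranges: [-2.95, 2.95], [-0.29, 1.99], [-1.47, 1.44], [0.14, 2.54], [-1.03, 4.17], [0.13, 1.85], [-2.86, 2.86]. Speed limits (rad/s): [2.39, 2.39, 3.01, 3.01, 3.14, 3.14, 3.14].

### API

Orientations are given as a unit quaternion [x, y, z, w].
In Python, from cell import arm gives the robot as it stands.
- The arm moves only by the tool servo_tool, never from a script. Its argument "motion" is a list of rows, each a list of 3 entries, a list of its own where there are three numbers: the turn, a rotation vector about the tool's x, y, z in units of 8 degrees (1.0 is 8 degrees), then the shift along the tool's x, y, z in units of 25 mm (1.0 is 25 mm), then the opening, from 0 (shut) to 1 (fully open). A call has 1 to 20 rows; each row is the pose to reach, as a shift and turn from the pose commanded when the call began, along the tool's axes at that moment; what a row does not reach only later rows make up. A row lasts 1/10 s, in which the tool goes at most 50 mm and 8.59 degrees, less where a joint would pass 70% of its speed; a pose out of reach is approached as far as the arm can. A call with a gripper value outside its range is refused whole. The fingers move at their own pace and stop on an object; "force" is the grip in N (left out, the last holds). Time passes only in rows, so rows that repeat a pose let the fingers close. It gives the time, the measured TCP pose, the force and the opening at its end, in the units of the state.
- arm.read_state(): the state, without advancing time (a new reading comes with each control period).
- arm.get_image(name): name is "scene" or "side" or "wrist"; returns the picture (384x512x3 uint8, blue, green, red); there is no depth.
- arm.camera_info(name): a dict with "fov_y" (degrees; the focal length in pixels is half the picture's height over the tangent of half this angle, whatever the lens; pixels are square), "cx", "cy" (the principal point, pixels), "rvec" (rotation vector, rad) and "tvec" (3), from world to camera coordinates, as OpenCV has them. Camera axes: x right, y down, z forward; pixel columns grow to the right and rows downward; lengths in m; the calibration is good to about 2 mm. A picture is of the moment at which its call begins: read the wrist's pose just before it. camera_info takes no time and is no camera call; for the wrist camera it gives the pose at the moment of the call.
- arm.job_done(): hands the job in, once; it reports no verdict.
Trained networks look in the newest picture that a camera, given by its name, has taken for a name from the list of things; names that differ only in an ending like _2 or _b are one class to them, and where a whole thing is asked for, a point or a joint stands for the part that bears it (a point fixed in the world has none). Each returns a list of dicts, best first, with "score" (0 to 1); they miss things now and then, are a little off and sometimes report something else, mostly with a low value. They report only what shows in the picture. A call takes as long as a camera call. They do not tell look-alikes from the thing itself.
- arm.cut_out(camera, query): "pixels" (384x512 bool, what is visible of it) and "at" ([row, column] in pixels, amid what is visible of it).
The state is a dict: "t": time; "q": joint angles; "joint_velocities": joint speeds; "joint_torque": joint torques, N m; "tool_pos": TCP position; "eef_rot": TCP orientation; "ft_force": force on the tool from outside, world axes, zero at the start; "ft_torque": the same for the moment, N m; "width": finger opening in m.
Only numpy, scipy, OpenCV 4.12 (cv2) and the standard library are available. Lean on these libraries where they do the work, as an engineer would, in place of code of your own. Each camera call takes 0.05 s, during which the arm holds its last target. There are 200 camera calls.

## Working session

There is one attempt and no reset: what is moved stays moved. The work goes in short steps, Python scripts to look and compute and a tool call to move; the robot and the scene stay as the last step left them, time stands still between calls to the robot, and variables do not carry over. Pictures are saved under pics/ and viewed, about 8 in all and at most 12, crops included, and the job is handed in when it is done.

Besides the shell and the picture viewer there is one more tool, called in YAML: its name, and indented under it one key for each argument. servo_tool: Moves the arm, as the interface text tells. Its arguments: {"type":"object","properties":{"motion":{"type":"array","items":{"type":"array"}},"force":{"type":"number"}},"required":["motion"]}

```bash
mkdir -p pics; ls; cat > h.py <<'E'
import numpy as np, cv2
from cell import arm
from scipy.spatial.transform import Rotation as R
def ray(name,px,z,info=None):
    i=info or arm.camera_info(name); f=192/np.tan(np.radians(i["fov_y"])/2)
    M=R.from_rotvec(i["rvec"]).as_matrix(); c=-M.T@np.array(i["tvec"])
    out=[]
    for (u,v) in np.atleast_2d(px):
        d=M.T@np.array([(u-i["cx"])/f,(v-i["cy"])/f,1]); out.append(c+d*(z-c[2])/d[2])
    return np.array(out)
def proj(name,P,info=None):
    i=info or arm.camera_info(name); f=192/np.tan(np.radians(i["fov_y"])/2)
    M=R.from_rotvec(i["rvec"]).as_matrix(); p=np.atleast_2d(P)@M.T+np.array(i["tvec"])
    return p[:,:2]/p[:,2:]*f+[i["cx"],i["cy"]]
E
python3 - <<'E'
from h import *
s=arm.read_state(); print(s)
a=arm.get_image("scene"); b=arm.get_image("side")
for n in("scene","side"):
    print(n,arm.camera_info(n))
    for q in("wedge","slab","tin","weight","lens","vial","pebble"):
        for d in arm.cut_out(n,q)[:3]:
            z=.01; print(q,round(d["score"],2),d["at"],ray(n,[d["at"][1],d["at"][0]],z).round(3))
cv2.imwrite("pics/a.png",a);cv2.imwrite("pics/b.png",b)
E
```

```text
pics
{'t': 0.0, 'q': array([ 1.19677819,  0.411921  , -0.01270838,  1.59701893,  0.00559282,
        1.1343064 , -0.0822028 ]), 'joint_velocities': array([-0.00033139, -0.00185269, -0.0011399 ,  0.00030004,  0.00113872,
       -0.00133242,  0.00057688]), 'joint_torque': array([-9.70905312e-04, -5.87951839e+01,  6.41654134e-01, -2.91074234e+01,
       -5.37802605e-02,  1.81753485e-02,  1.07246922e-04]), 'tool_pos': array([ 0.18808806, -0.5958107 ,  0.403806  ]), 'eef_rot': array([-0.10783275,  0.69941355, -0.6982971 ,  0.10758228]), 'ft_force': array([ 0.46987464, -0.49873226,  0.20964069]), 'ft_torque': array([ 0.01999517, -0.04661588, -0.02487973]), 'width': 0.08788777290121837}
scene {'fov_y': 46.31070445225516, 'cx': 259.8622824095807, 'cy': 193.17114824802402, 'rvec': array([ 1.05191688, -2.42088892,  1.01830499]), 'tvec': array([0.37979548, 0.31713665, 0.83363021])}
wedge 0.83 [203.5, 341.9] [[ 0.417 -0.149  0.01 ]]
wedge 0.74 [228.5, 231.2] [[0.543 0.106 0.01 ]]
slab 0.81 [168.0, 231.2] [[ 0.708 -0.035  0.01 ]]
slab 0.42 [233.3, 181.6] [[0.611 0.2   0.01 ]]
tin 0.92 [201.7, 287
[... 354 characters left out ...]
 'cx': 247.01845299239503, 'cy': 189.2608859273255, 'rvec': array([ 0.36554634, -2.48395408,  1.56717793]), 'tvec': array([0.51119781, 0.13200041, 0.96071651])}
wedge 0.65 [232.8, 236.8] [[0.529 0.106 0.01 ]]
wedge 0.61 [196.3, 198.9] [[ 0.705 -0.06   0.01 ]]
wedge 0.47 [196.9, 301.6] [[ 0.411 -0.134  0.01 ]]
slab 0.56 [197.4, 196.8] [[ 0.708 -0.051  0.01 ]]
tin 0.63 [205.4, 263.6] [[ 0.504 -0.054  0.01 ]]
weight 0.62 [281.8, 289.5] [[0.363 0.259 0.01 ]]
weight 0.57 [245.1, 191.9] [[0.614 0.187 0.01 ]]
lens 0.52 [229.4, 178.9] [[0.677 0.13  0.01 ]]
lens 0.21 [279.6, 286.0] [[0.371 0.254 0.01 ]]
vial 0.63 [186.9, 248.6] [[ 0.582 -0.161  0.01 ]]
pebble 0.69 [280.9, 285.9] [[0.37  0.258 0.01 ]]
```

```bash
python3 - <<'E'
import cv2,numpy as np
a=cv2.imread("pics/a.png")[110:350,130:410];b=cv2.imread("pics/b.png")[130:320,120:370]
cv2.imwrite("pics/a2.png",cv2.resize(a,None,fx=2.5,fy=2.5,interpolation=2));cv2.imwrite("pics/b2.png",cv2.resize(b,None,fx=3,fy=3,interpolation=2))
E
```

```text
(no output)
```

View pics/a2.png

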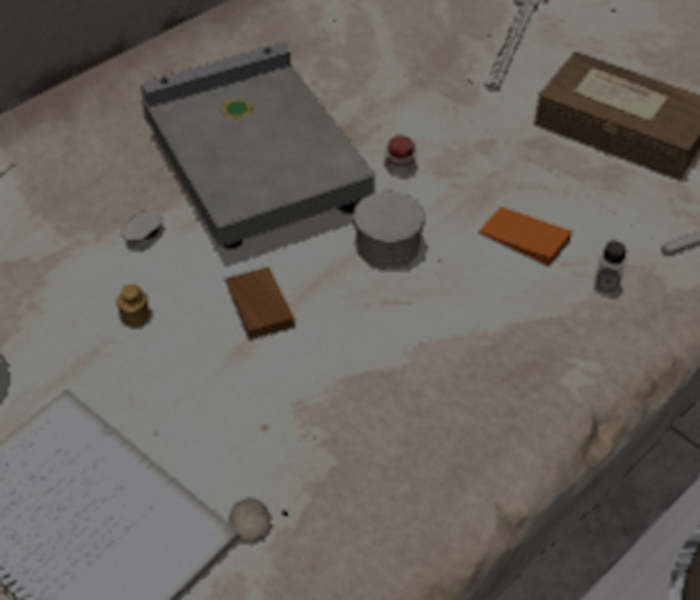

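View pics/b2.png

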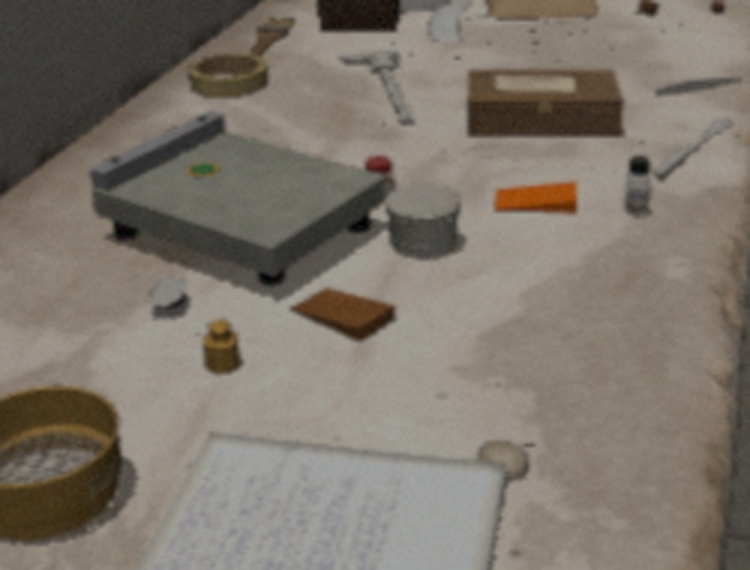

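The scene shows the grey slab, with its short front-left foot at crop (232,240). The wooden wedge is at (260,300), thin edge towards the foot. The orange wedge at (525,235) is the look-alike, and the tin stands right of the wedge.

```bash
python3 - <<'E'
from h import *
S=lambda p:np.array(p)/2.5+[130,110]
B=lambda p:np.array(p)/3+[120,130]
print("slab top FL FR BL scene",ray("scene",S([(217,224),(373,181),(146,103)]),.054).round(3).tolist())
print("side FL FR BL",ray("side",B([(273,248),(390,181),(95,188)]),.054).round(3).tolist())
print("foot FL bottom scene",ray("scene",S([(232,246)]),.006).round(3),"side",ray("side",B([(271,280)]),.006).round(3))
print("wedge thin L,R scene",ray("scene",S([(228,276),(268,269)]),.002).round(3).tolist(),"butt top",ray("scene",S([(248,330),(292,319)]),.014).round(3).tolist())
print("wedge thin L,R side",ray("side",B([(291,308),(328,289)]),.002).round(3).tolist(),"butt top",ray("side",B([(361,332),(394,311)]),.014).round(3).tolist())
s=arm.read_state();print(R.from_quat(s["eef_rot"]).as_matrix().round(3))
i=arm.camera_info("wrist");M=R.from_rotvec(i["rvec"]).as_matrix();print("wrist cam",-M.T@i["tvec"],M[2],i["fov_y"])
E
```

```text
slab top FL FR BL scene [[0.605, 0.095, 0.054], [0.546, -0.055, 0.054], [0.798, 0.035, 0.054]]
side FL FR BL [[0.598, 0.1, 0.054], [0.542, -0.05, 0.054], [0.803, 0.035, 0.054]]
foot FL bottom scene [[0.61  0.076 0.006]] side [[0.614 0.073 0.006]]
wedge thin L,R scene [[0.585, 0.102, 0.002], [0.565, 0.068, 0.002]] butt top [[0.512, 0.138, 0.014], [0.494, 0.1, 0.014]]
wedge thin L,R side [[0.583, 0.106, 0.002], [0.563, 0.068, 0.002]] butt top [[0.507, 0.144, 0.014], [0.491, 0.106, 0.014]]
[[-0.954  0.     0.301]
 [-0.301 -0.    -0.954]
 [-0.    -1.     0.   ]]
wrist cam [ 0.25552058 -0.57447716  0.38534098] [-0.24569859 -0.07687621 -0.96629305] 58.63632564451128
```

servo_tool:
  motion:
    - [[0, 2, 0], [-10, 1, -12.2], 0.25]
    - [[0, 5, 0], [-19.7, 2, -24.4], 0.25]
    - [[0, 5, 0], [-19.7, 2, -24.4], 0.25]
    - [[0, 5, 0], [-19.7, 2, -24.4], 0.25]
    - [[0, 5, 0], [-19.7, 2, -24.4], 0.25]
    - [[0, 5, 0], [-19.7, 2, -24.4], 0.25]
    - [[0, 5, 0], [-19.7, 2, -24.4], 0.25]
    - [[0, 5, 0], [-19.7, 2, -24.4], 0.25]
    - [[0, 5, 0], [-19.7, 2, -24.4], 0.25]
    - [[0, 5, 0], [-19.7, 2, -24.4], 0.25]
    - [[0, 5, 0], [-19.7, 2, -24.4], 0.25]
    - [[0, 5, 0], [-19.7, 2, -24.4], 0.25]
    - [[0, 5, 0], [-19.7, 2, -24.4], 0.25]
    - [[0, 5, 0], [-19.7, 2, -24.4], 0.25]
    - [[0, 5, 0], [-19.7, 2, -24.4], 0.25]
    - [[0, 5, 0], [-19.7, 2, -24.4], 0.25]
    - [[0, 5, 0], [-19.7, 2, -24.4], 0.25]
    - [[0, 5, 0], [-19.7, 2, -24.4], 0.25]
    - [[0, 5, 0], [-19.7, 2, -24.4], 0.25]
    - [[0, 5, 0], [-19.7, 2, -24.4], 0.25]

```text
t: 2.8
tool_pos: [0.474, 0.1324, 0.3548]
eef_rot: [-0.139, -0.693, 0.694, 0.139]
ft_force: [-0.1, -0.7, 0.3]
width: 0.0216
```

```bash
python3 - <<'E'
from h import *
s=arm.read_state();print(s["t"],s["q"].round(2),s["tool_pos"],s["ft_force"],s["width"]);print(R.from_quat(s["eef_rot"]).as_matrix().round(3))
i=arm.camera_info("wrist");a=arm.get_image("wrist")
import pickle;pickle.dump(i,open("w1.pkl","wb"))
cv2.imwrite("pics/w1.png",cv2.resize(a,None,fx=1.5,fy=1.5,interpolation=2))
for d in arm.cut_out("wrist","wedge")[:2]:
    c=cv2.minAreaRect(np.argwhere(d["pixels"])[:,::-1].astype(np.float32));bx=cv2.boxPoints(c);print(d["score"],d["at"],bx.round(1).tolist(),ray("wrist",bx,.008,i).round(3).tolist())
E
```

```text
2.8 [ 0.04  0.28 -0.49  1.94  0.16  0.95 -2.49] [0.47400638 0.13244539 0.35476196] [-0.07245663 -0.71610034  0.29386423] 0.021596128213509036
[[-0.923  0.    -0.384]
 [ 0.384 -0.001 -0.923]
 [-0.    -1.     0.001]]
0.81 [101.3, 263.1] [[237.0, 56.0], [287.0, 56.0], [287.0, 148.0], [237.0, 148.0]] [[0.587, 0.107, 0.008], [0.57, 0.066, 0.008], [0.493, 0.096, 0.008], [0.512, 0.14, 0.008]]
0.67 [5.1, 310.0] [[235.0, 0.0], [450.0, 0.0], [450.0, 26.0], [235.0, 26.0]] [[0.629, 0.091, 0.008], [0.557, -0.08, 0.008], [0.537, -0.075, 0.008], [0.61, 0.099, 0.008]]
```

View pics/w1.png

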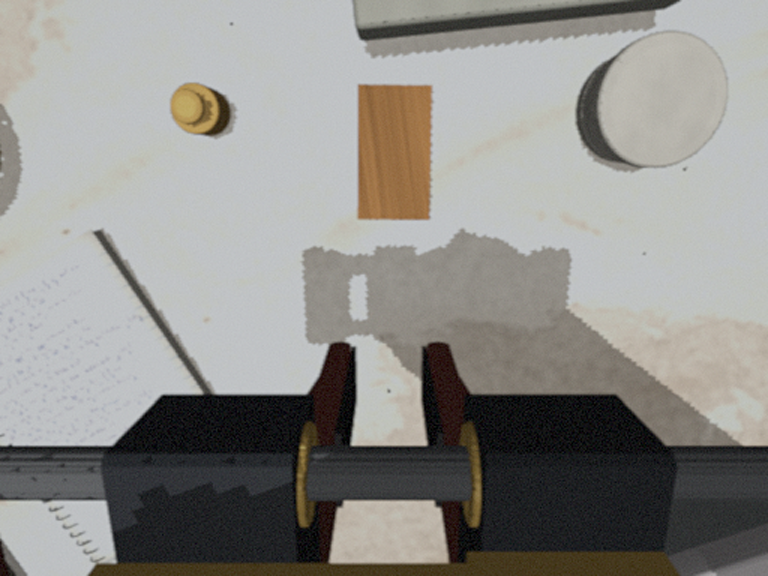

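The wrist view shows the wedge squared up to the tool: thin edge at (395,85), butt at (395,219). The slab's front-left corner is at (358,25) with the fingers behind the butt. I'll compute the offset.

```bash
python3 - <<'E'
from h import *
import pickle;i=pickle.load(open("w1.pkl","rb"))
r=lambda p,z:ray("",np.array([p])/1.5,z,i)[0][:2]
tip=(r((360,85),.002)+r((432,85),.002))/2; butt=(r((360,219),.014)+r((431,219),.014))/2
FL=r((358,27),.054); FLb=r((362,38),.024); FR=r((680,3),.024)
y=(FLb-FR)/np.linalg.norm(FLb-FR); x=np.array([y[1],-y[0]])
for f in(FL,FLb): print("corner",f,"foot",f+.02*x-.02*y)
foot=FLb+.02*x-.02*y
print("tip",tip,"butt",butt,np.linalg.norm(tip-butt),np.degrees(np.arctan2(*(tip-butt)[::-1])),"slab yaw",np.degrees(np.arctan2(x[1],x[0])),"FR-FL",np.linalg.norm(FLb-FR))
c=foot+.09*x-.065*y; print("tip in slab",(tip-c)@x,(tip-c)@y)
d=np.array([.923,-.384]);l=np.array([.384,.923]);t=np.array([.474,.1324])
for n,p in dict(tip=tip,butt=butt,foot=foot).items(): print(n,"ahead",(p-t)@d,"left",(p-t)@l)
E
```

```text
corner [0.60397311 0.09512252] foot [0.61727868 0.07016332]
corner [0.60494198 0.09413737] foot [0.61824755 0.06917817]
tip [0.57776803 0.08462138] butt [0.50446401 0.11544546] 0.07952108343265231 -22.8065792653898 slab yaw -16.938243885970486 FR-FL 0.17462021568703756
tip in slab -0.13322272863249413 0.06797994121625056
tip ahead 0.11412488095545889 left -0.004252743700856681
butt ahead 0.03462882719858378 left -0.003950863393389825
foot ahead 0.15741767117171734 left -0.00296269388603541
```

servo_tool:
  motion:
    - [[0, 0, 0], [0, 2, 0.16], 0.25]
    - [[0, 0, 0], [0, 4, 0.16], 0.25]
    - [[0, 0, 0], [0, 5.4, 0.16], 0.25]
    - [[0, 0, 0], [0, 6.3, 0.16], 0.25]
    - [[0, 0, 0], [0, 6.7, 0.16], 0.25]
    - [[0, 0, 0], [0, 6.7, 0.16], 0.25]
    - [[0, 0, 0], [-0.3, 6.7, 0.16], 0.25]
    - [[0, 0, 0], [-0.5, 6.7, 0.16], 0.25]
    - [[0, 0, 0], [-0.6, 6.7, 0.16], 0.25]
    - [[0, 0, 0], [-0.6, 6.7, 0.16], 0.25]
    - [[0, 0, 0], [-0.6, 6.7, 0.16], 0.25]

```text
t: 4.0
tool_pos: [0.4866, 0.1244, 0.1875]
eef_rot: [0.138, 0.694, -0.693, -0.138]
ft_force: [-0.1, -0.1, 0.2]
width: 0.022
```

servo_tool:
  motion:
    - [[0, 0, 0], [-0.15, 0, 0], 0.25]
    - [[0, 0, 0], [-0.3, 0, 0], 0.25]
    - [[0, 0, 0], [-0.45, 0, 0], 0.25]
    - [[0, 0, 0], [-0.6, 0, 0], 0.25]
    - [[0, 0, 0], [-0.75, 0, 0], 0.25]
    - [[0, 0, 0], [-0.9, 0, 0], 0.25]
    - [[0, 0, 0], [-1.05, 0, 0], 0.25]
    - [[0, 0, 0], [-1.2, 0, 0], 0.25]
    - [[0, 0, 0], [-1.35, 0, 0], 0.25]
    - [[0, 0, 0], [-1.5, 0, 0], 0.25]
    - [[0, 0, 0], [-1.6, 0, 0], 0.25]
    - [[0, 0, 0], [-1.6, 0, 0], 0.25]

```text
t: 5.2
tool_pos: [0.5238, 0.109, 0.1871]
eef_rot: [0.138, 0.694, -0.693, -0.138]
ft_force: [0.6, 0.5, 0.0]
width: 0.0218
```

```bash
python3 - <<'E'
from h import *
s=arm.read_state();print(s["t"],s["tool_pos"],s["ft_force"])
i=arm.camera_info("wrist");a=arm.get_image("wrist")
cv2.imwrite("pics/w2.png",cv2.resize(a,None,fx=1.5,fy=1.5,interpolation=2))
E
```

```text
5.2 [0.52381881 0.1090425  0.18714474] [0.55387357 0.49862565 0.03062634]
```

View pics/w2.png

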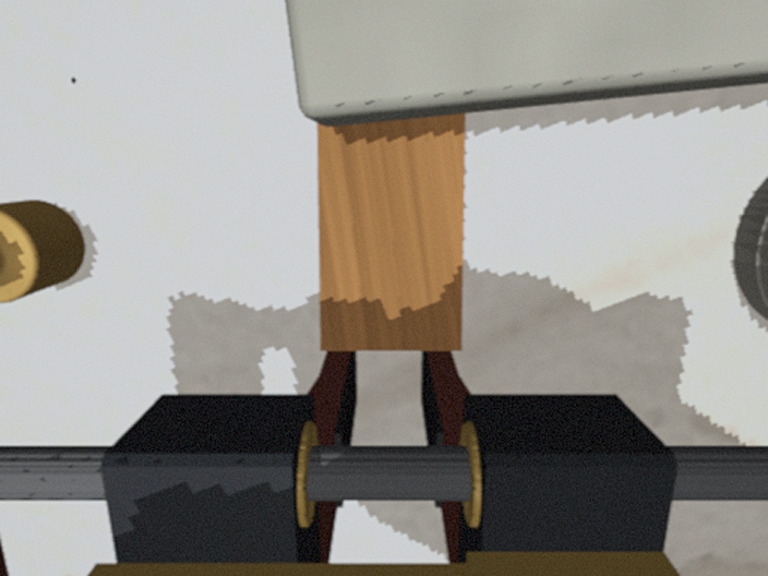

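The wedge is moving squarely and its tip is under the slab's overhang, with butt at (391,350). I'll continue slowly and watch the force.

servo_tool:
  motion:
    - [[0, 0, 0], [-0.1, 0, 0], 0.25]
    - [[0, 0, 0], [-0.2, 0, 0], 0.25]
    - [[0, 0, 0], [-0.3, 0, 0], 0.25]
    - [[0, 0, 0], [-0.4, 0, 0], 0.25]
    - [[0, 0, 0], [-0.5, 0, 0], 0.25]
    - [[0, 0, 0], [-0.6, 0, 0], 0.25]

```text
t: 5.85
tool_pos: [0.5375, 0.1035, 0.1872]
eef_rot: [0.138, 0.694, -0.694, -0.138]
ft_force: [-0.8, 0.2, 1.1]
width: 0.0227
```

servo_tool:
  motion:
    - [[0, 0, 0], [-0.06, 0, 0], 0.25]
    - [[0, 0, 0], [-0.12, 0, 0], 0.25]

```text
t: 6.05
tool_pos: [0.5402, 0.1023, 0.1871]
eef_rot: [0.138, 0.694, -0.694, -0.138]
ft_force: [-0.8, -0.1, 0.9]
width: 0.0223
```

servo_tool:
  motion:
    - [[0, 0, 0], [-0.06, 0, 0], 0.25]
    - [[0, 0, 0], [-0.12, 0, 0], 0.25]

```text
t: 6.25
tool_pos: [0.5429, 0.1012, 0.1871]
eef_rot: [0.138, 0.694, -0.694, -0.138]
ft_force: [-0.6, -0.1, 1.5]
width: 0.022
```

servo_tool:
  motion:
    - [[0, 0, 0], [-0.05, 0, 0], 0.25]
    - [[0, 0, 0], [-0.1, 0, 0], 0.25]

```text
t: 6.45
tool_pos: [0.5452, 0.1002, 0.1871]
eef_rot: [-0.138, -0.694, 0.694, 0.138]
ft_force: [-0.7, 1.1, 0.2]
width: 0.0217
```

servo_tool:
  motion:
    - [[0, 0, 0], [-0.05, 0, 0], 0.25]
    - [[0, 0, 0], [-0.1, 0, 0], 0.25]

```text
t: 6.65
tool_pos: [0.5476, 0.0992, 0.1871]
eef_rot: [-0.138, -0.694, 0.694, 0.138]
ft_force: [-0.8, 1.2, 1.0]
width: 0.022
```

servo_tool:
  motion:
    - [[0, 0, 0], [-0.05, 0, 0], 0.25]
    - [[0, 0, 0], [-0.1, 0, 0], 0.25]

```text
t: 6.85
tool_pos: [0.5499, 0.0983, 0.1871]
eef_rot: [-0.138, -0.694, 0.694, 0.138]
ft_force: [-0.5, 0.5, -0.3]
width: 0.0216
```

servo_tool:
  motion:
    - [[0, 0, 0], [-0.05, 0, 0], 0.25]
    - [[0, 0, 0], [-0.1, 0, 0], 0.25]

```text
t: 7.05
tool_pos: [0.5516, 0.0977, 0.1871]
eef_rot: [-0.137, -0.693, 0.694, 0.138]
ft_force: [-5.1, 2.1, 6.0]
width: 0.0218
```

servo_tool:
  motion:
    - [[0, 0, 0], [-0.05, 0, 0], 0.25]
    - [[0, 0, 0], [-0.1, 0, 0], 0.25]

```text
t: 7.25
tool_pos: [0.5527, 0.0974, 0.1871]
eef_rot: [-0.136, -0.693, 0.694, 0.139]
ft_force: [-11.5, 3.7, 9.9]
width: 0.0217
```

servo_tool:
  motion:
    - [[0, 0, 0], [0.1, 0, 0], 0.25]
    - [[0, 0, 0], [0.3, 0, 0], 0.25]
    - [[0, 0, 0], [0.7, 0, 0], 0.25]
    - [[0, 0, 0], [0.7, -1.5, 0], 0.1]
    - [[0, 0, 0], [0.7, -3.2, 0], 0]
    - [[0, 0, 0], [0.7, -3.4, 0], 0]
    - [[0, 0, 0], [-0.5, -3.4, 0], 0]
    - [[0, 0, 0], [-1.8, -3.4, 0.04], 0]
    - [[0, 0, 0], [-2.84, -3.4, 0.04], 0]
    - [[0, 0, 0], [-2.84, -3.4, 0.04], 0]
    - [[0, 0, 0], [-2.84, -3.4, 0.04], 0]

```text
t: 8.35
tool_pos: [0.6191, 0.0684, 0.2712]
eef_rot: [-0.138, -0.693, 0.694, 0.138]
ft_force: [-1.1, 0.7, 0.6]
width: 0.0003
```

```bash
python3 - <<'E'
from h import *
s=arm.read_state();print(s["t"],s["tool_pos"],s["ft_force"],s["width"])
a=arm.get_image("scene");b=arm.get_image("side")
cv2.imwrite("pics/c.png",np.vstack([cv2.resize(x,None,fx=2.5,fy=2.5,interpolation=2) for x in(a[110:230,160:320],b[140:260,140:300])]))
E
```

```text
8.35 [0.61908262 0.0683981  0.27120558] [-1.05005591  0.72095662  0.61580062] 0.0003044257778602704
```

View pics/c.png

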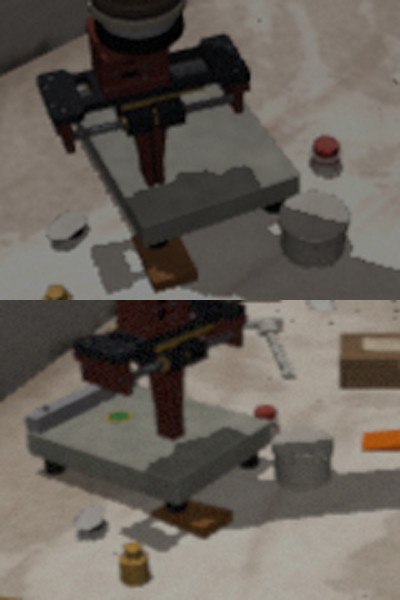

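The wedge is seated under the front-left foot and the slab looks unmoved. The shut fingers hang over the corner, so I'll press.

servo_tool:
  motion:
    - [[0, 0, 0], [0, 0.6, 0], 0]
    - [[0, 0, 0], [0, 1.0, 0], 0]
    - [[0, 0, 0], [0, 1.2, 0], 0]
    - [[0, 0, 0], [0, 1.32, 0], 0]
    - [[0, 0, 0], [0, 1.36, 0], 0]
    - [[0, 0, 0], [0, 1.36, 0], 0]

```text
t: 9.05
tool_pos: [0.6197, 0.0684, 0.2381]
eef_rot: [0.138, 0.694, -0.694, -0.138]
ft_force: [-0.5, -0.1, 0.7]
width: 0.0007
```

servo_tool:
  motion:
    - [[0, 0, 0], [0, 0.02, 0], 0]
    - [[0, 0, 0], [0, 0.04, 0], 0]
    - [[0, 0, 0], [0, 0.04, 0], 0]

```text
t: 9.35
tool_pos: [0.6197, 0.0683, 0.2373]
eef_rot: [0.138, 0.694, -0.694, -0.138]
ft_force: [-0.5, 0.6, 0.4]
width: 0.0003
```

servo_tool:
  motion:
    - [[0, 0, 0], [0, 0.02, 0], 0]
    - [[0, 0, 0], [0, 0.04, 0], 0]
    - [[0, 0, 0], [0, 0.04, 0], 0]

```text
t: 9.65
tool_pos: [0.6197, 0.0684, 0.2365]
eef_rot: [-0.138, -0.694, 0.694, 0.138]
ft_force: [-1.0, -1.0, 4.0]
width: 0.0006
```

servo_tool:
  motion:
    - [[0, 0, 0], [0, 0.02, 0], 0]
    - [[0, 0, 0], [0, 0.03, 0], 0]
    - [[0, 0, 0], [0, 0.03, 0], 0]

```text
t: 9.95
tool_pos: [0.6196, 0.0684, 0.2363]
eef_rot: [-0.138, -0.693, 0.694, 0.138]
ft_force: [-3.5, -0.8, 9.6]
width: 0.0008
```

servo_tool:
  motion:
    - [[0, 0, 0], [0, 0.015, 0], 0]
    - [[0, 0, 0], [0, 0.015, 0], 0]
    - [[0, 0, 0], [0, 0.015, 0], 0]
    - [[0, 0, 0], [0, 0.015, 0], 0]
    - [[0, 0, 0], [0, 0.015, 0], 0]
    - [[0, 0, 0], [0, 0.015, 0], 0]
    - [[0, 0, 0], [0, 0.015, 0], 0]
    - [[0, 0, 0], [0, 0.015, 0], 0]

```text
t: 10.75
tool_pos: [0.6196, 0.0685, 0.2363]
eef_rot: [-0.138, -0.693, 0.694, 0.138]
ft_force: [-4.0, -0.8, 12.0]
width: 0.0002
```

```bash
python3 - <<'E'
from h import *
for _ in range(3):
    a=arm.get_image("scene");b=arm.get_image("side");w=arm.get_image("wrist")
    s=arm.read_state();print(s["t"],s["tool_pos"].round(4),s["ft_force"].round(1))
o=[cv2.resize(x,None,fx=3,fy=3,interpolation=2) for x in(cv2.imread("pics/b.png")[150:240,140:260],b[150:240,140:260])]
cv2.imwrite("pics/d.png",np.hstack([np.vstack(o),cv2.resize(w,(400,540))]))
E
```

```text
10.9 [0.6196 0.0685 0.2363] [-3.2 -1.  12.1]
11.05 [0.6196 0.0685 0.2363] [-4.2  0.  11.6]
11.2 [0.6196 0.0685 0.2363] [-3.5 -1.1 11.1]
```

View pics/d.png

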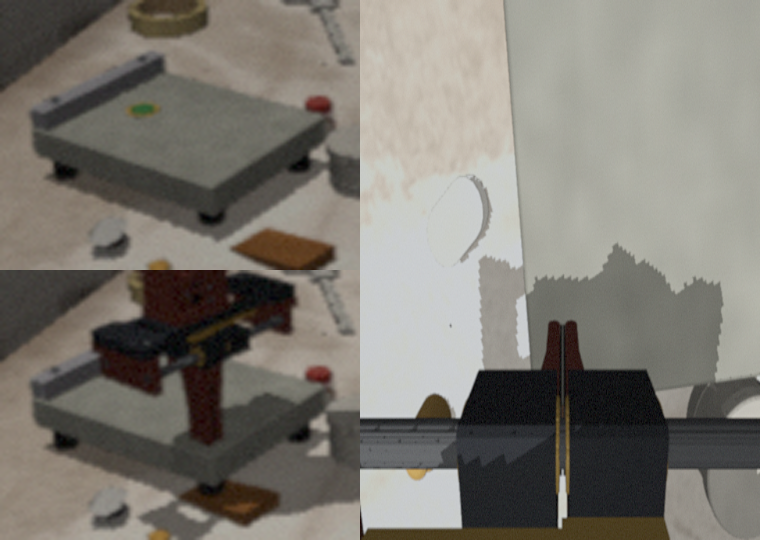

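```bash
python3 -c "
from cell import arm
print(arm.job_done(), arm.read_state()['ft_force'])"
```

```text
the job is handed in; nothing more can be done
the job is handed in; nothing more can be done
```

I pushed the wooden wedge thin edge first under the front-left foot, then pressed on the slab's top over that foot with the fingers shut. I handed the job in while holding the press, at about 11 s of the 40 s allowed; no verdict is reported.

- **Wedge fit:** the push force rose from about 1 N to about 12 N and I stopped there. By dead reckoning the thin edge is about 29 mm past the foot's outer edge, and the wedge is about 6° off the slab's x axis. I did not measure the wedge again after the push.
- **Press:** it held steady at 11–12 N for the last 0.45 s of readings. Going from 4 N to 12 N lowered the fingertips only 0.2 mm, so the slab stands firm.
- **Slab:** its outline in the side view matches the start, so I saw no visible shift or tilt. I did not measure the tilt directly. The fingertips met the top at about 54.8 mm against the nominal 54 mm.
- **Side force:** about 3–4 N sideways showed during the press, and the slab did not move.
- **Bystanders:** the ones in view looked unmoved, but I did not re-measure them.

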